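Set the chart selector to 7 and lock it

TASK

On the camera repair bench, turn the selector's numbered drum by its crank peg until the 7 stands in the window and the red lock pin drops in; the pin's notch is a little off and can only be found by feel, so turn gently and never force the drum or the latch against the pin. Then slide the yellow latch fully home over the dropped pin, and leave the cameras, tools and parts around it alone.

Things in the scene. Friction and masses are not known exactly. Their poses are not given: they have to be found in the camera images.
- selector: chart selector of a lens-testing bench: cream square case 200 x 200 mm, 60 mm high, fixed. Origin: centre of its underside, on the drum's vertical axis; z up. In its frame: window towards +x, crank in the middle, red lock pin at x = 0, y = -80 mm, grey track of the yellow latch at y = -100 to -175 mm (50 mm wide, 60 mm high)
- window (a point): centre of the window, 24 x 40 mm with a raised black frame, in the top of the case, 62 mm from the drum's axis along the selector's +x, 60 mm above the table. One number of the white drum shows in it. Numbers 0 to 9 in black, 18 mm tall, every 36 degrees, upright for one who stands at the robot (feet towards the drum's axis)
- drum (a joint): turn of the drum, rad, anticlockwise from above positive, range -2.7 to 0.5. 0 = 7 in mid-window; 6 at -0.628, 5 at -1.257, 4 at -1.885. Pushing the crank peg with 6 to 7 N turns it; it stays where left. One hidden notch, for the 7, lets the pin drop and stops the drum dead. In each unit it lies elsewhere, at -0.17 to 0.17: it can only be felt. Play in it 1.2 mm each way at 80 mm radius
- crank_peg (a point): point on the axis of the upright black crank peg, 12 mm below its top: where to grip. Peg: a freely spinning sleeve 16 mm in diameter, 43 mm tall, top 112 mm above the table, fixed on the crank arm 50 mm from the drum's axis; at joint drum = 0 it stands on the selector's -x side. The point's axes turn with the drum
- lock_pin (a joint): how far the red sprung lock pin has dropped, m: about 0 while it rides on the drum, 0.0075 fully dropped in the notch. A spring of 2 to 3 N pushes it down. The pin is delicate: never load it with more than 8 N, reached when the crank peg is pushed with about 15 N against the stopped drum
- pin_cap (a point): centre of the top of the lock pin's red cap (20 mm across, 10 mm thick); 79 mm above the table while the pin rides, 71.5 mm when dropped
- latch (a joint): slide of the yellow latch, m: 0 = open (outermost), 0.030 = fully home over the red cap. It moves along the selector's +y; friction 2.5 N; stays where left. Its nose passes 2 mm over the dropped cap; while the pin rides high, the nose would butt against the cap
- latch_tab (a point): point in the latch's black upright tab, 10.5 mm below its top: where to grip. Tab 12 mm thick (selector's x), 24 mm long (selector's y), 34 mm tall, top 113.5 mm above the table, on the 24 mm wide yellow slide whose top is at 79.5 mm. Axes as the selector's
- camera_grey: bystander: grey camera body with a black lens, 125 x 120 x 97 mm; origin under its middle
- camera_black: bystander: black camera body with a black lens, 125 x 120 x 97 mm; origin under its middle
- meter: bystander: black multimeter lying flat, 145 x 78 x 40 mm; origin under its middle
- lens_barrel: bystander: black lens barrel standing on end, 68 mm across, 62 mm high; origin under its middle
- driver: bystander: screwdriver lying on the mat, about 170 mm long, along its x
- board: bystander: small green circuit board with chips, 85 x 60 x 18 mm; origin under its middle
- parts_tray: bystander: blue divided parts tray, 110 x 150 x 28 mm; origin under its middle

How it is judged (in metres and radians):
On the way, in this order (a step that is already met when the one before it is completed fails the run):
1. the 7 is in the window and the lock pin has dropped into its notch, the latch still open (value of joint drum between -0.19 and 0.19 rad and value of joint lock_pin above 0.006 m and value of joint latch below 0.01 m), for 0.2 s.
2. the latch is fully home over the pin (value of joint latch above 0.027 m), for 0.2 s.
At the end, for the whole second after the job is handed in: the 7 is in the window (drum within 0.19 rad of 0) and at rest, the lock pin has dropped more than 6 mm, and the latch is within 3 mm of its end (value of joint drum between -0.19 and 0.19 rad and value of joint lock_pin above 0.006 m and value of joint latch above 0.027 m and velocity of joint drum below 0.05 rad/s); the robot touches nothing.
It fails at once if the lock pin is loaded with more than 8 N (contact force between lock_pin and anything else above 8 N).
It fails at once if a bystander is pushed more than 25 mm (distance of any of camera_grey, camera_black, meter, lens_barrel, driver, board, parts_tray from where it was at the start of the episode above 0.025 m).
It also fails if it takes over 54 s, if anything falls off the work surface, if the arm or the gripper's body presses on something with over 40 N, if the wrist force passes 120 N, or if a joint passes its speed limit or range.

ROBOT

A 7-joint arm with a two-finger parallel gripper is mounted at the origin on the work surface. World frame = base frame: x ahead of the robot, y to its left, z up, the work surface at z = 0. Lengths are in m, angles in degrees, forces in N, time in s.
With the tool pointing down it reaches from about 0.425 to 0.875 m from the base axis. Payload 4.7 kg.
Tool frame: the origin (TCP) lies between the finger pads; the fingertips stand 8 mm ahead of it and the grasp point (between the pads) lies 11 mm behind it; z points along the fingers, y is the line along which they close (so a half turn about z gives the same grasp; the last joint's range is limited). The gripper opens to 87 mm and grips with 3 to 60 N. Pads are 19 mm wide; open, the fingers measure 117 mm over their backs; the gripper's body (75 mm by 190 mm) begins 51 mm behind the grasp point.
Start: joints at [-63.421, 18.392, -4.016, 83.108, 1.295, 78.541, -3.26], TCP at [0.283, 0.585, 0.231] pointing down, gripper open.
Joint ranges: [-163.93, 163.93], [-17.29, 119.83], [-79.2, 71.16], [3.27, 140.29], [-89.18, 269.18], [5.43, 117.66], [-154.24, 154.24]. Speed limits (degrees/s): [147.25, 147.25, 180, 180, 180, 180, 180].

INTERFACE

Orientations are given as [roll, pitch, yaw] about the fixed x, y, z axes, in that order (R = Rz(yaw) Ry(pitch) Rx(roll)).
In Python, from cell import env, viewer gives the robot as it stands. The module is installed in compiled form; this text tells all that it offers.
- The arm moves only by the tool arm_command, never from a script. Its argument "series" is a list of rows, each a list of 2 entries, a list of its own where there are three numbers: the shift along the tool's x, y, z in mm, then the turn about the tool's z in rad. A call has exactly 5 rows; each row is the pose to reach, as a shift and turn from the pose commanded when the call began, along the tool's axes at that moment; what a row does not reach only later rows make up. A row lasts 1/10 s, in which the tool goes at most 50 mm and 8.59 degrees, less where a joint would pass 70% of its speed; a pose out of reach is approached as far as the arm can. A call with a gripper value outside its range is refused whole. "grip" is the gripper command: -1 is fully open, 1 is shut, values between are in proportion, set as the call begins (left out, the last holds). The fingers move at their own pace and stop on an object; "grip_force" is the grip in N (left out, the last holds). Time passes only in rows, so rows that repeat a pose let the fingers close, or fill a call up. It gives the time, the measured TCP pose, the force, the opening and the grip force at its end, in the units of the state.
- env.get_obs(): the state, without advancing time (a new reading comes with each control period).
- viewer.read_camera(name): name is "scene" or "top"; returns (picture, depth): 420x560x3 uint8, blue, green, red; 420x560 float32, m along the optical axis (not along the pixel's ray), 0 where there is no reading.
- viewer.calibration(name): a dict with "K" (3x3 intrinsics, pixels), "T" (4x4, takes a point from camera to world coordinates). Camera axes: x right, y up, looking along -z (the intrinsics and any distortion apply to the point x, -y, -z); pixel columns grow to the right and rows downward; lengths in m; the calibration is good to about 2 mm. A picture is of the moment at which its call begins. calibration takes no time and is no camera call.
- env.sign_off(): hands the job in; it is judged then, once.
The state is a dict: "time_s": time; "qpos": joint angles; "joint_velocities": joint speeds; "effort": joint torques, N m; "tool_pos": TCP position; "tool_rot": TCP orientation; "force": force on the tool from outside, world axes, zero at the start; "wrist_torque": the same for the moment, N m; "grip_width": finger opening in m; "grasp_force": force on a finger pad.
Only numpy, scipy, OpenCV 4.12 (cv2) and the standard library are available. Lean on these libraries where they do the work, as an engineer would, in place of code of your own. Each camera call takes 0.05 s, during which the arm holds its last target. There are 200 camera calls.

## Working session

There is one attempt and no reset: what is moved stays moved. The work goes in short steps, Python scripts to look and compute and a tool call to move; the robot and the scene stay as the last step left them, time stands still between calls to the robot, and variables do not carry over. Pictures are saved under pics/ and viewed, at most 10 in all, crops included, and the job is handed in when it is done.

Besides the shell and the picture viewer there is one more tool, called after "Request:" as name(argument=value, ...) on one line, values as JSON. arm_command: Moves the arm, as the interface text tells. Its arguments: {"type":"object","properties":{"series":{"type":"array"},"grip":{"type":"number"},"grip_force":{"type":"number"}},"required":["series"]}

```bash
mkdir -p pics
cat > h.py <<'E'
import numpy as np,cv2
from cell import env,viewer
def snap(n,f=None):
    p,d=viewer.read_camera(n)
    if f: cv2.imwrite('pics/'+f,p)
    return p,d
def ray(n,u,v):
    c=viewer.calibration(n);K,T=np.array(c['K']),np.array(c['T'])
    a=np.linalg.solve(K,[u,v,1]);return T[:3,3],T[:3,:3]@(a*[1,-1,-1])
def onz(n,u,v,z):
    o,d=ray(n,u,v);return o+d*(z-o[2])/d[2]
E
python3 - <<'E'
from h import *
for n in('scene','top'):
    p,d=snap(n,n+'1.png');np.save(n+'_d.npy',d);c=viewer.calibration(n);print(n,c)
o=env.get_obs();print(o)
E
```

```text
scene {'K': array([[397.67524922,   0.        , 276.8985757 ],
       [  0.        , 397.67524922, 211.54580626],
       [  0.        ,   0.        ,   1.        ]]), 'T': array([[ 0.81351093, -0.35941008,  0.45719182,  1.09430624],
       [ 0.58118173,  0.53040821, -0.61716685, -0.67037065],
       [-0.02068231,  0.76778351,  0.64037545,  0.77113329],
       [ 0.        ,  0.        ,  0.        ,  1.        ]])}
top {'K': array([[383.10005357,   0.        , 281.38159146],
       [  0.        , 383.10005357, 210.10253795],
       [  0.        ,   0.        ,   1.        ]]), 'T': array([[ 0.02909363,  0.99480819, -0.09752043,  0.47229781],
       [-0.99930788,  0.03120952,  0.02024181,  0.02028755],
       [ 0.02318028,  0.09686403,  0.99502766,  1.13367581],
       [ 0.        ,  0.        ,  0.        ,  1.        ]])}
{'time_s': 0.1, 'qpos': array([-63.42167341,  18.43622864,  -4.01464367,  83.16965132,
         1.29575387,  78.54215335,  -3.25689306]), 'joint_velocities': array([-0.00370602, -0.05274241, -0.07541819, -0.03604032, -0.09039425,
       -0.08760333,  0.04461347]), 'effort': array([ 1.88829739e-05, -4.92571557e+01, -4.05425057e-01, -3.13398135e+01,
       -6.41048932e-02,  3.94559931e-02,  7.42536349e-05]), 'tool_pos': array([0.2824369 , 0.58487137, 0.22953948]), 'tool_rot': array([-1.79897241e+02,  6.61877488e-03,  1.54233727e+02]), 'force': array([-0.32086849,  0.81906042, -0.531681  ]), 'wrist_torque': array([ 0.06264393, -0.00260279,  0.04413441]), 'grasp_force': 0.0, 'grip_width': 0.08688071893103692}
```

View pics/top1.png

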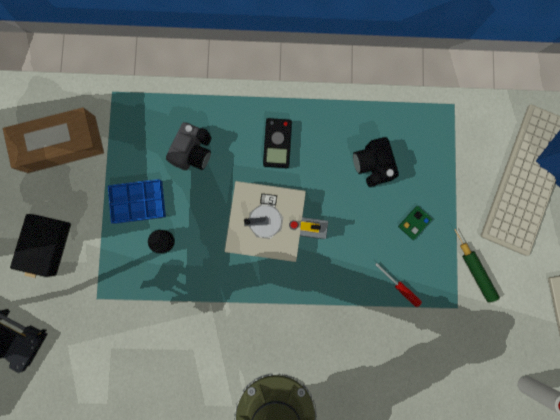

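View pics/scene1.png

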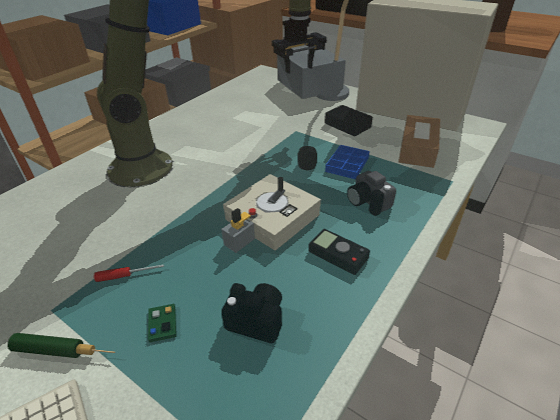

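The top view shows the case with corners near (235,181), (306,187), (298,261) and (226,254), and the window at (268,199). The drum centre is near (265,220), the crank points left to (248,222), the red cap is at (294,225) and the yellow latch at (313,227). Next I'll measure these and enlarge the crop.

Run:
```python
from h import *
for n,b in(('top',(215,170,125,100)),('scene',(210,165,120,90))):
    p=cv2.imread(f'pics/{n}1.png');x,y,w,h=b
    cv2.imwrite(f'pics/{n}1c.png',cv2.resize(p[y:y+h,x:x+w],None,fx=6,fy=6,interpolation=cv2.INTER_CUBIC))
    hsv=cv2.cvtColor(p,cv2.COLOR_BGR2HSV);H,S,V=cv2.split(hsv)
    roi=np.zeros(H.shape,bool);roi[y:y+h,x:x+w]=1
    for nm,m,z in(('red',((H<6)|(H>174))&(S>150)&(V>80),.079),('yel',(H>18)&(H<32)&(S>150)&(V>80),.0795)):
        k=(m&roi);v,u=np.nonzero(k);c=(u.mean(),v.mean());print(n,nm,k.sum(),c,onz(n,*c,z))
    if n=='top':
        m=((H>8)&(H<30)&(S>20)&(S<110)&(V>110)&roi).astype(np.uint8)
        cs,_=cv2.findContours(m,0,2);c=max(cs,key=cv2.contourArea);r=cv2.minAreaRect(c);print(r,cv2.contourArea(c))
        q=[onz(n,*a,.06) for a in cv2.boxPoints(r)];print(np.round(q,4),np.mean(q,0))
        for i in range(4):
            e=q[(i+1)%4]-q[i];print(np.linalg.norm(e),np.degrees(np.arctan2(e[1],e[0])))
```

```text
top red 35 (np.float64(293.77142857142854), np.float64(224.42857142857142)) [ 0.53704371 -0.03649678  0.079     ]
top yel 126 (np.float64(308.03968253968253), np.float64(226.46031746031747)) [ 0.53260539 -0.07599576  0.0795    ]
((266.260009765625, 221.1800079345703), (73.25625610351562, 69.57930755615234), 8.130102157592773) 4628.0
[[ 0.4601  0.1516  0.06  ]
 [ 0.6545  0.1322  0.06  ]
 [ 0.6316 -0.0739  0.06  ]
 [ 0.4372 -0.0508  0.06  ]] [0.54584335 0.03977458 0.06      ]
0.19540658758794202 -5.683169916403973
0.20737802386147597 -96.34103019181532
0.19574232988877935 173.23097985698115
0.20367258837824273 83.56243389240382
scene red 22 (np.float64(252.04545454545453), np.float64(210.77272727272728)) [ 0.54205483 -0.03871734  0.079     ]
scene yel 73 (np.float64(242.08219178082192), np.float64(218.42465753424656)) [ 0.54023448 -0.07925579  0.0795    ]
```

View pics/top1c.png

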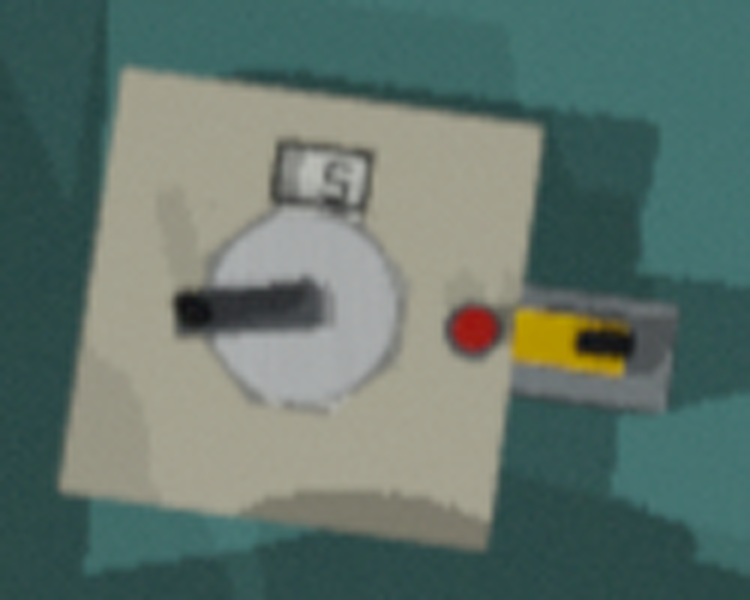

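View pics/scene1c.png

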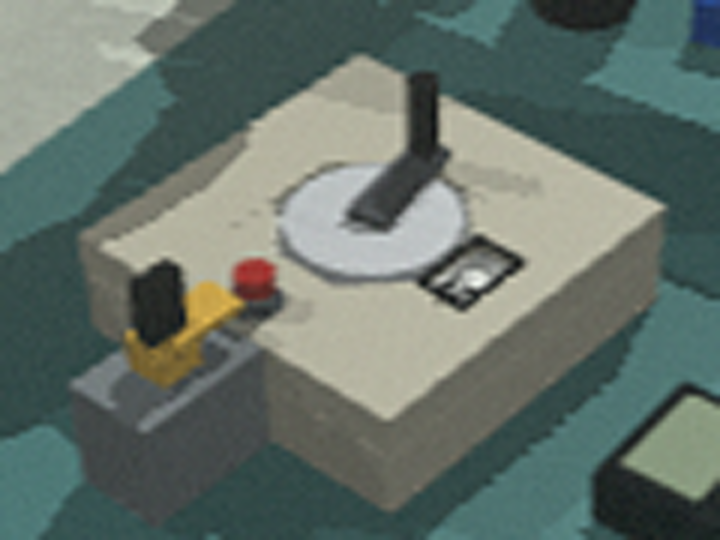

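The crops show a 5 in the window and the pin riding. In the top crop the peg is at (195,309), the tab at (603,343) and the drum centre at (305,308). In the scene crop the peg top is at (424,80) and the tab top at (158,270). I'll triangulate these.

```bash
cat >> h.py <<'E'
def tri(a,b):
    A=np.zeros((3,3));r=np.zeros(3);R=[ray('top',*a),ray('scene',*b)]
    for o,d in R:
        d=d/np.linalg.norm(d);P=np.eye(3)-np.outer(d,d);A+=P;r+=P@o
    return np.linalg.solve(A,r)
E
python3 - <<'E'
from h import *
t=lambda U,V:((U+.5)/6-.5+215,(V+.5)/6-.5+170)
s=lambda U,V:((U+.5)/6-.5+210,(V+.5)/6-.5+165)
print('peg',tri(t(195,309),s(424,80)),onz('top',*t(195,309),.112),onz('scene',*s(424,80),.112))
print('tab',tri(t(603,343),s(158,270)),onz('top',*t(603,343),.1135),onz('scene',*s(158,270),.1135))
print('disc',onz('top',*t(305,308),.061),onz('scene',*s(372,222),.061))
print('win',onz('top',*t(324,176),.06),onz('scene',*s(473,272),.06))
print('track',[onz('top',*t(*a),.06).round(4) for a in((678,305),(665,410))])
print('corn',[onz('top',*t(*a),.06).round(4) for a in((123,68),(543,125),(488,550),(60,492))])
print('cornS',[onz('scene',*s(*a),.06).round(4) for a in((666,209),(388,418),(80,237),(362,55))])
E
```

```text
peg [0.54203506 0.09167344 0.11184829] [0.54014685 0.09010695 0.112     ] [0.54383344 0.09330345 0.112     ]
tab [ 0.53119365 -0.09100515  0.11385485] [ 0.53045865 -0.09174406  0.1135    ] [ 0.53167568 -0.09002509  0.1135    ]
disc [0.54557607 0.04232835 0.061     ] [0.54864384 0.04184649 0.061     ]
win [0.60810053 0.03548314 0.06      ] [0.60919899 0.03891599 0.06      ]
track [array([ 0.5524, -0.1325,  0.06  ]), array([ 0.5031, -0.1273,  0.06  ])]
corn [array([0.6564, 0.1318, 0.06  ]), array([ 0.6357, -0.0671,  0.06  ]), array([ 0.4358, -0.0462,  0.06  ]), array([0.4569, 0.1528, 0.06  ])]
cornS [array([0.6593, 0.1303, 0.06  ]), array([ 0.6347, -0.0643,  0.06  ]), array([ 0.4389, -0.0447,  0.06  ]), array([0.4602, 0.1541, 0.06  ])]
```

Request:
arm_command(series=[[[-35,-26,0],0.1],[[-70,-52,0],0.2],[[-105,-78,0],0.3],[[-140,-104,0],0.4],[[-175,-130,0],0.5]], grip=-1)

```text
time_s: 0.6
tool_pos: [0.3841, 0.3903, 0.2302]
tool_rot: [-180.0, 0.0, 125.3]
force: [0.1, 0.5, -0.1]
grip_width: 0.0869
grasp_force: 0.0
```

Request:
arm_command(series=[[[-45,-6,0],0.145],[[-90,-12,0],0.29],[[-135,-18,0],0.435],[[-180,-24,0],0.58],[[-225,-30,0],0.726]])

```text
time_s: 1.1
tool_pos: [0.4906, 0.1899, 0.2304]
tool_rot: [-180.0, -0.0, 83.7]
force: [0.5, 0.5, 0.0]
grip_width: 0.0868
grasp_force: 0.0
```

Request:
arm_command(series=[[[-31,21,0],0],[[-62,42,0],0],[[-93,62,10],0],[[-93,62,55],0],[[-93,62,95],0]])

```text
time_s: 1.6
tool_pos: [0.5429, 0.0911, 0.1347]
tool_rot: [179.9, -0.0, 83.8]
force: [0.2, 0.6, -1.2]
grip_width: 0.0868
grasp_force: 0.0
```

Request:
arm_command(series=[[[0,0,20],0],[[0,0,35],0],[[0,0,46],0],[[0,0,46],0],[[0,0,46],0]])

```text
time_s: 2.1
tool_pos: [0.5429, 0.093, 0.0904]
tool_rot: [179.9, -0.0, 84.0]
force: [0.8, -0.3, 0.3]
grip_width: 0.0868
grasp_force: 0.0
```

Request:
arm_command(series=[[[0,0,0],0],[[0,0,0],0],[[0,0,0],0],[[0,0,0],0],[[0,0,0],0]], grip=1, grip_force=8)

```text
time_s: 2.6
tool_pos: [0.5422, 0.0928, 0.0898]
tool_rot: [180.0, -0.0, 84.0]
force: [0.8, 0.4, 0.1]
grip_width: 0.0551
grasp_force: 0.0
```

Request:
arm_command(series=[[[0,0,0],0],[[0,0,0],0],[[0,0,0],0],[[0,0,0],0],[[0,0,0],0]])

```text
time_s: 3.1
tool_pos: [0.5409, 0.0929, 0.0894]
tool_rot: [-179.8, 0.0, 84.0]
force: [-4.0, 0.7, 5.3]
grip_width: 0.0157
grasp_force: 8.0
```

Request:
arm_command(series=[[[0,0,0],0],[[0,0,0],0],[[0,0,0],0],[[0,0,0],0],[[0,0,0],0]])

```text
time_s: 3.6
tool_pos: [0.5412, 0.0929, 0.0894]
tool_rot: [-179.9, 0.0, 84.0]
force: [-5.8, -0.7, 4.1]
grip_width: 0.0157
grasp_force: 8.0
```

Request:
arm_command(series=[[[-0.9,-4.2,0],0],[[-2,-7.5,0],0],[[-3.3,-10.7,0],0],[[-4.9,-13.8,0],0],[[-6.7,-16.8,0],0]])

```text
time_s: 4.1
tool_pos: [0.5277, 0.0898, 0.0896]
tool_rot: [179.6, -0.2, 84.0]
force: [7.5, 5.1, -7.4]
grip_width: 0.0157
grasp_force: 8.0
```

Request:
arm_command(series=[[[-2,-2.9,0],0],[[-4.1,-5.6,0],0],[[-6.5,-8.2,0],0],[[-9,-10.6,0],0],[[-11.7,-12.8,0],0]])

```text
time_s: 4.6
tool_pos: [0.5128, 0.0809, 0.0896]
tool_rot: [179.7, -0.3, 84.1]
force: [4.1, 7.2, -6.2]
grip_width: 0.0157
grasp_force: 8.0
```

Request:
arm_command(series=[[[-2.4,-1.8,0],0],[[-4.6,-3.2,0],0],[[-6.9,-4.4,0],0],[[-9.3,-5.6,0],0],[[-11.7,-6.7,0],0]])

```text
time_s: 5.1
tool_pos: [0.5038, 0.0707, 0.0895]
tool_rot: [179.8, -0.3, 84.1]
force: [1.1, 9.6, -3.4]
grip_width: 0.0156
grasp_force: 8.0
```

Request:
arm_command(series=[[[0,0,0],0],[[0,0,0],0],[[0,0,0],0],[[0,0,0],0],[[0,0,0],0]])

```text
time_s: 5.6
tool_pos: [0.5032, 0.0697, 0.0895]
tool_rot: [179.9, -0.2, 84.1]
force: [-1.1, 6.4, -1.7]
grip_width: 0.0157
grasp_force: 8.0
```

Run:
```python
from h import *
ps=[]
for n,b in(('top',(215,170,125,100)),('scene',(210,165,120,90))):
    p,_=snap(n,n+'2.png');x,y,w,h=b;ps.append(cv2.resize(p[y:y+h,x:x+w],(400,300),interpolation=cv2.INTER_CUBIC))
cv2.imwrite('pics/c2.png',np.hstack(ps));o=env.get_obs();print(o['force'],o['tool_pos'])
```

```text
[-0.65379361  7.21924111 -1.92430217] [0.50317158 0.06975549 0.08950918]
```

View pics/c2.png

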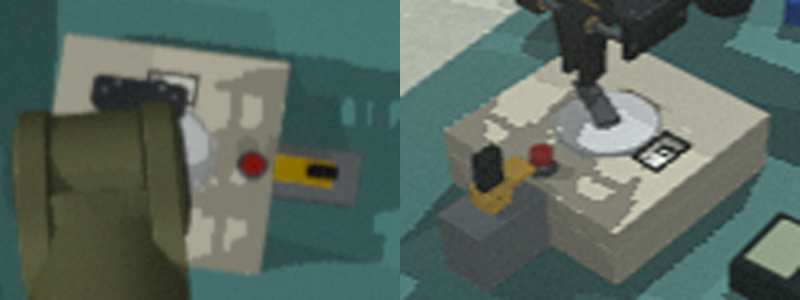

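The scene view shows the crank turned toward the robot, with the pin still riding and the latch open. The drum is at about -0.44 rad. I'll approach the notch zone and then go slowly.

Request:
arm_command(series=[[[-1.8,-0.6,0],0],[[-3.6,-1.2,0],0],[[-5.2,-1.6,0],0],[[-6.6,-2.0,0],0],[[-8,-2.4,0],0]])

```text
time_s: 6.2
tool_pos: [0.4997, 0.0631, 0.0895]
tool_rot: [180.0, -0.3, 84.1]
force: [-2.2, 8.0, -1.7]
grip_width: 0.0155
grasp_force: 8.0
```

Request:
arm_command(series=[[[-0.4,-0.1,0],0],[[-0.8,-0.2,0],0],[[-1.2,-0.2,0],0],[[-1.6,-0.3,0],0],[[-2,-0.4,0],0]])

```text
time_s: 6.7
tool_pos: [0.4988, 0.061, 0.0895]
tool_rot: [-180.0, -0.3, 84.1]
force: [-2.5, 8.0, -0.7]
grip_width: 0.0155
grasp_force: 8.0
```

Request:
arm_command(series=[[[-0.4,0,0],0],[[-0.8,-0.1,0],0],[[-1.2,-0.1,0],0],[[-1.6,-0.2,0],0],[[-2,-0.3,0],0]])

```text
time_s: 7.2
tool_pos: [0.4981, 0.059, 0.0895]
tool_rot: [-180.0, -0.3, 84.1]
force: [-3.1, 8.3, 0.6]
grip_width: 0.0157
grasp_force: 8.0
```

Request:
arm_command(series=[[[-0.4,0,0],0],[[-0.8,-0.1,0],0],[[-1.2,-0.1,0],0],[[-1.6,-0.1,0],0],[[-2,-0.2,0],0]])

```text
time_s: 7.7
tool_pos: [0.4973, 0.0564, 0.0894]
tool_rot: [-179.9, -0.2, 84.1]
force: [-4.3, 5.8, 1.3]
grip_width: 0.0157
grasp_force: 8.0
```

Request:
arm_command(series=[[[-0.3,-0.2,0],0],[[-0.6,-0.4,0],0],[[-0.9,-0.6,0],0],[[-1.2,-0.8,0],0],[[-1.5,-1,0],0]])

```text
time_s: 8.2
tool_pos: [0.4966, 0.054, 0.0895]
tool_rot: [-180.0, -0.2, 84.1]
force: [-2.4, 5.0, -0.2]
grip_width: 0.0154
grasp_force: 8.0
```

Request:
arm_command(series=[[[-0.3,0,0],0],[[-0.6,-0.1,0],0],[[-0.9,-0.1,0],0],[[-1.2,-0.1,0],0],[[-1.5,-0.2,0],0]])

```text
time_s: 8.7
tool_pos: [0.4964, 0.0533, 0.0895]
tool_rot: [-180.0, -0.2, 84.1]
force: [-2.5, 7.9, -1.4]
grip_width: 0.0149
grasp_force: 8.0
```

```bash
cat > look.py <<'E'
import sys
from h import *
k=sys.argv[1];p,_=snap('scene',f'scene{k}.png')
cv2.imwrite(f'pics/c{k}.png',cv2.resize(p[165:255,210:330],(800,600),interpolation=cv2.INTER_CUBIC))
hsv=cv2.cvtColor(p,cv2.COLOR_BGR2HSV);H,S,V=cv2.split(hsv)
for f in('scene1.png',f'scene{k}.png'):
    H,S,V=cv2.split(cv2.cvtColor(cv2.imread('pics/'+f),cv2.COLOR_BGR2HSV))
    m=((H<6)|(H>174))&(S>110)&(V>60);m[:,:235]=0;m[:,270:]=0;m[:195]=0;m[230:]=0
    v,u=np.nonzero(m);print(f,len(v),u.mean(),v.mean())
o=env.get_obs();print(o['force'],o['tool_pos'])
E
python3 look.py 3
```

```text
scene1.png 39 252.0 211.05128205128204
scene3.png 38 252.3421052631579 213.0
[-1.76940863  6.74222582  0.39459498] [0.49642545 0.05328346 0.08946229]
```

View pics/c3.png

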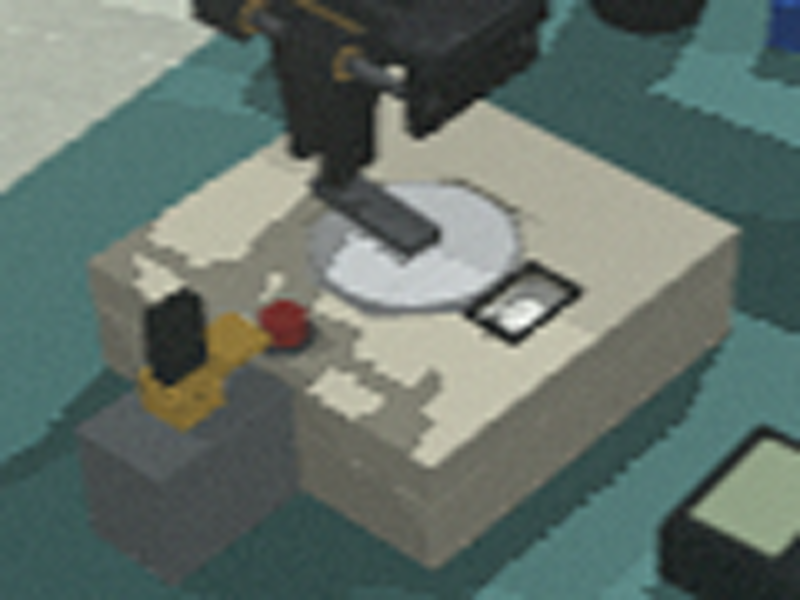

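The pin's cap sits 2 px lower than before, and the drum has stalled at about -0.1 rad. I'll check against the second picture.

Run:
```python
from h import *
cal=viewer.calibration('scene');K,T=cal['K'],cal['T']
for z in(.079,.0715):
    c=np.linalg.inv(T)@[.539,-.037,z,1];c=c[:3]*[1,-1,-1];q=K@c;print(z,(q/q[2])[:2])
P=[cv2.imread(f'pics/scene{k}.png') for k in(1,2,3)]
for p in P:
    H,S,V=cv2.split(cv2.cvtColor(p,cv2.COLOR_BGR2HSV))
    m=((H<6)|(H>174))&(S>110)&(V>60);m[:,:235]=0;m[:,270:]=0;m[:195]=0;m[230:]=0
    v,u=np.nonzero(m);print(len(v),u.mean(),v.mean(),v.min(),v.max())
```

```text
0.079 [251.55803534 210.04022653]
0.0715 [251.72585329 212.14233546]
39 252.0 211.05128205128204 208 214
42 251.92857142857142 211.11904761904762 208 214
38 252.3421052631579 213.0 210 216
```

The observed 1.95 px shift matches the 2.1 px predicted for a full drop, so the pin is in. I'll relax the push, open and lift.

Request:
arm_command(series=[[[1,0,0],0],[[2.2,0,0],0],[[2.2,0,0],0],[[2.2,0,0],0],[[2.2,0,0],0]])

```text
time_s: 9.25
tool_pos: [0.4965, 0.0533, 0.0895]
tool_rot: [-180.0, -0.1, 84.0]
force: [-3.4, 4.3, 1.2]
grip_width: 0.0158
grasp_force: 8.0
```

Request:
arm_command(series=[[[0,0,0],0],[[0,0,0],0],[[0,0,0],0],[[0,0,0],0],[[0,0,0],0]], grip=-1)

```text
time_s: 9.75
tool_pos: [0.4972, 0.052, 0.0897]
tool_rot: [180.0, 0.0, 84.0]
force: [0.9, 0.3, 0.1]
grip_width: 0.0476
grasp_force: 0.0
```

Request:
arm_command(series=[[[0,0,-10],0],[[0,0,-30],0],[[0,0,-55],0],[[0,0,-55],0],[[0,0,-55],0]])

```text
time_s: 10.25
tool_pos: [0.4974, 0.0525, 0.1455]
tool_rot: [179.9, -0.1, 84.0]
force: [-0.4, -0.3, -0.2]
grip_width: 0.0843
grasp_force: 0.0
```

Request:
arm_command(series=[[[-40,14,0],0],[[-80,28,0],0],[[-115,40,0],0],[[-139,48,0],0],[[-139,48,0],0]])

```text
time_s: 10.75
tool_pos: [0.5294, -0.0958, 0.1438]
tool_rot: [-180.0, 0.2, 83.6]
force: [-0.1, 0.3, -0.8]
grip_width: 0.0868
grasp_force: 0.0
```

Request:
arm_command(series=[[[0,0,20],0],[[0,0,35],0],[[0,0,46],0],[[0,0,52],0],[[0,0,52],0]])

```text
time_s: 11.25
tool_pos: [0.5293, -0.0904, 0.0915]
tool_rot: [-179.9, 0.0, 84.0]
force: [-1.0, -0.2, 0.5]
grip_width: 0.0873
grasp_force: 0.0
```

Request:
arm_command(series=[[[0,0,0],0],[[0,0,0],0],[[0,0,0],0],[[0,0,0],0],[[0,0,0],0]], grip=1, grip_force=8)

```text
time_s: 11.75
tool_pos: [0.5302, -0.0909, 0.0928]
tool_rot: [180.0, -0.0, 84.0]
force: [-0.2, 0.0, -0.3]
grip_width: 0.0547
grasp_force: 0.0
```

Request:
arm_command(series=[[[0,0,0],0],[[0,0,0],0],[[0,0,0],0],[[0,0,0],0],[[0,0,0],0]])

```text
time_s: 12.25
tool_pos: [0.53, -0.0909, 0.0925]
tool_rot: [-180.0, -0.0, 84.0]
force: [-0.6, -0.6, 0.3]
grip_width: 0.0145
grasp_force: 0.0
```

Request:
arm_command(series=[[[0,0,0],0],[[0,0,0],0],[[0,0,0],0],[[0,0,0],0],[[0,0,0],0]])

```text
time_s: 12.75
tool_pos: [0.5305, -0.0909, 0.0926]
tool_rot: [179.9, 0.0, 84.0]
force: [3.4, -0.2, -3.0]
grip_width: 0.0117
grasp_force: 8.0
```

Request:
arm_command(series=[[[2,0,0],0],[[4,0,0],0],[[6,0,0],0],[[8,0,0],0],[[9,0,0],0]])

```text
time_s: 13.25
tool_pos: [0.5314, -0.0827, 0.0926]
tool_rot: [179.9, 0.1, 84.0]
force: [4.0, -3.7, -4.3]
grip_width: 0.0118
grasp_force: 8.0
```

Request:
arm_command(series=[[[1,0,0],0],[[2,0,0],0],[[3,0,0],0],[[4,0,0],0],[[5,0,0],0]])

```text
time_s: 13.75
tool_pos: [0.5319, -0.078, 0.0926]
tool_rot: [179.9, 0.1, 84.0]
force: [4.5, -3.1, -4.3]
grip_width: 0.012
grasp_force: 8.0
```

Force matches the latch friction (about 3 N), so it is moving freely. I'll carry on in small steps.

Request:
arm_command(series=[[[1,0,0],0],[[2,0,0],0],[[3,0,0],0],[[4,0,0],0],[[5,0,0],0]])

```text
time_s: 14.25
tool_pos: [0.5324, -0.073, 0.0926]
tool_rot: [179.9, 0.1, 83.9]
force: [4.2, -2.9, -4.1]
grip_width: 0.0119
grasp_force: 8.0
```

Request:
arm_command(series=[[[1,0,0],0],[[2,0,0],0],[[3,0,0],0],[[4,0,0],0],[[5,0,0],0]])

```text
time_s: 14.75
tool_pos: [0.533, -0.0681, 0.0926]
tool_rot: [179.9, 0.1, 83.9]
force: [4.0, -3.7, -4.3]
grip_width: 0.0115
grasp_force: 8.0
```

Request:
arm_command(series=[[[1,0,0],0],[[2,0,0],0],[[3,0,0],0],[[4,0,0],0],[[5,0,0],0]])

```text
time_s: 15.25
tool_pos: [0.5335, -0.0631, 0.0926]
tool_rot: [179.9, 0.1, 83.9]
force: [4.7, -3.8, -3.6]
grip_width: 0.0119
grasp_force: 8.0
```

Request:
arm_command(series=[[[0.8,0,0],0],[[1.6,0,0],0],[[2.4,0,0],0],[[3.2,0,0],0],[[4,0,0],0]])

```text
time_s: 15.75
tool_pos: [0.5338, -0.0609, 0.0926]
tool_rot: [179.9, 0.2, 83.9]
force: [4.5, -7.2, -4.1]
grip_width: 0.0121
grasp_force: 8.0
```

The stop is felt at 30 mm. I'll relax, open and retreat.

Request:
arm_command(series=[[[-1,0,0],0],[[-1.8,0,0],0],[[-1.8,0,0],0],[[-1.8,0,0],0],[[-1.8,0,0],0]])

```text
time_s: 16.25
tool_pos: [0.5338, -0.061, 0.0926]
tool_rot: [179.9, 0.1, 83.9]
force: [4.6, -3.5, -4.1]
grip_width: 0.0116
grasp_force: 8.0
```

Request:
arm_command(series=[[[0,0,0],0],[[0,0,0],0],[[0,0,0],0],[[0,0,0],0],[[0,0,0],0]], grip=-1)

```text
time_s: 16.75
tool_pos: [0.5331, -0.0596, 0.0926]
tool_rot: [-180.0, -0.0, 84.0]
force: [-0.4, 0.0, -0.1]
grip_width: 0.0445
grasp_force: 0.0
```

Request:
arm_command(series=[[[0,0,-20],0],[[0,0,-50],0],[[0,0,-90],0],[[-40,0,-110],0],[[-80,0,-110],0]])

```text
time_s: 17.25
tool_pos: [0.5273, -0.1394, 0.2064]
tool_rot: [179.6, -0.0, 84.2]
force: [0.7, -0.6, -0.9]
grip_width: 0.0828
grasp_force: 0.0
```

Request:
arm_command(series=[[[-40,0,0],0],[[-80,0,0],0],[[-120,0,0],0],[[-120,0,0],0],[[-120,0,0],0]])

```text
time_s: 17.75
tool_pos: [0.5118, -0.2596, 0.2025]
tool_rot: [-180.0, -0.0, 83.8]
force: [-0.4, 0.8, -0.4]
grip_width: 0.0871
grasp_force: 0.0
```

```bash
python3 look.py 4
python3 - <<'E'
from h import *
a=cv2.imread('pics/scene4.png')[165:255,210:330];p,_=snap('top','top4.png');b=p[170:270,215:340]
cv2.imwrite('pics/d4.png',np.hstack([cv2.resize(x,(400,300),interpolation=cv2.INTER_CUBIC) for x in(a,b)]))
E
```

```text
scene1.png 39 252.0 211.05128205128204
scene4.png 8 253.75 215.125
[ 0.67371929  0.69127922 -0.97784857] [ 0.51242715 -0.25796722  0.20229498]
```

View pics/d4.png

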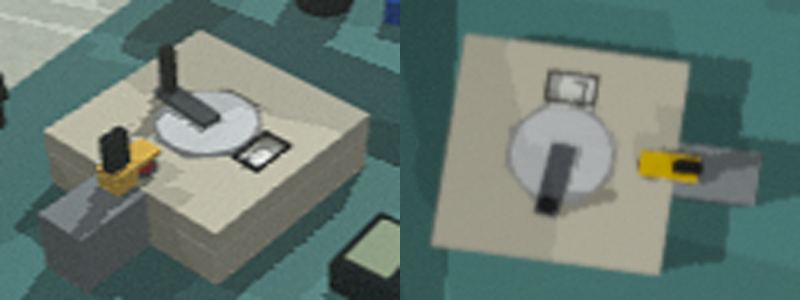

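The 7 is in the window, the latch covers the dropped cap, and the arm is clear of everything. I'm handing in.

```bash
python3 -c "
from cell import env
print(env.sign_off())"
```

```text
the job is handed in; nothing more can be done
None
```

The job is handed in after about 18 s, with no verdict returned: the 7 is in the window, the lock pin is dropped and the latch is fully home over it, the bystanders were not touched, and the arm is clear.

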